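Lock the label roll: bayonet collar onto the unwinder spindle, held home

TASK

On the packing bench, pick up the knurled collar and set it over the upright spindle of the label-roll unwinder. Turn it until its hidden keyways drop over the spindle's cross pin, push it down fully home against the spring so that it sits flat and firmly on the clamp disc, and finish while holding it pushed home, with the gripper still on it, ready for someone to tighten the set screw. Leave the other things on the bench where they are.

Things in the scene. Friction and masses are not known exactly. Their poses are not given: they have to be found in the camera images.
- collar: Knurled locking collar, bare aluminium, loose, standing on its open underside; round, 56 mm tall, about 0.14 kg. Top 18 mm: solid knurled head, 48 mm across; below it a smooth skirt, 44 mm across. Underneath: blind bore 21 mm across, 38 mm deep. Origin: centre of the underside, z up along its axis.
- collar_head (a point): Centre of the collar's knurled head, on its axis, 47 mm above the underside: the place to grip.
- collar_keyways (a point): Point on the collar's axis, 16 mm above its underside: roof of its four keyways, a quarter turn apart, 7.5 mm wide, open at the underside, reaching 17 mm from the axis. They are hidden inside the bore and not marked outside; how they lie to the collar's x and y is not told: find them by turning.
- clamp_disc: Steel clamp disc, 68 mm across, level and fixed on top of the unwinder's fixed label roll (106 mm across, up to 61 mm above the bench, on a round foot 130 mm across). Origin: centre of its upper face, 68 mm above the bench, z up; its yaw means nothing. Home: the collar's underside lies flat on this face.
- spindle_tip (a point): Tip of the upright steel spindle when free, 42 mm above the clamp disc's face, on its axis. Spindle 18 mm thick; the last 8 mm is a cone, 10 mm across at the tip. Spindle and pin do not turn, but slide straight down together against a spring, at most 13 mm: about 4 N to start, 0.5 N more per mm.
- pin_top (a point): Point on the spindle's axis level with the top of its cross pin when free, 22 mm above the disc. Pin 5 mm thick, out to 14.5 mm from the axis on two opposite sides, its direction not told (not this point's yaw). Off the keyways the collar rides on the pin, at least 9 mm above the disc; within 0.08 rad it drops over it. At home the spring is 6 mm down, pushing back with 7 N.
- plug: Bystander: smooth aluminium core plug, loose, a 34 mm cylinder on a 48 mm flange, 45 mm tall, not knurled. Origin: centre of its underside.
- tape: Bystander: empty cardboard tape core, a ring 86 mm across, 25 mm tall. Origin: centre of its underside.
- stapler: Bystander: black stapler, 130 mm long, 34 mm wide, 43 mm tall. Origin: centre of its underside.
- carton: Bystander: flat yellow carton 110 x 160 x 45 mm. Origin: centre of its underside.
- cup: Bystander: steel cup, 80 mm across, 90 mm tall. Origin: centre of its underside.
- block: Bystander: wooden block 50 x 90 x 20 mm. Origin: centre of its underside.
Things that resemble listed ones, but are neither listed nor needed, are in the scene too. What is meant by the part that bears clamp_disc is not black or blue, and is the larger of those in its own colour.

How it is judged (in metres and radians):
On the way:
1. the collar is set upright over the spindle, above the disc (horizontal distance between collar and clamp_disc below 0.006 m and z of collar in the frame of clamp_disc between 0.012 and 0.048 m and angle between collar's own z axis and vertical below 0.15 rad).
At the end, for the whole second after the job is handed in: The collar stands upright (within 0.06 rad), centred on the spindle (3 mm), its underside on the clamp disc (within 2 mm) and pressed on it with more than 1 N, at rest, while the fingers still push or grip it (more than 2 N) (horizontal distance between collar and clamp_disc below 0.003 m and z of collar in the frame of clamp_disc between -0.003 and 0.002 m and angle between collar's own z axis and vertical below 0.06 rad and contact force between collar and clamp_disc above 1 N and contact force between collar and the fingers above 2 N and linear speed of collar below 0.02 m/s); the arm keeps its last pose, push and grip.
It fails at once if one of the bystanders is moved by more than 40 mm (distance of any of plug, tape, stapler, carton, cup, block from where it was at the start of the episode above 0.04 m).
It also fails if it takes over 51 s, if anything falls off the work surface, if the arm or the gripper's body presses on something with over 40 N, if the wrist force passes 120 N, or if a joint passes its speed limit or range.

ROBOT

A 6-joint arm with a two-finger parallel gripper is mounted at the origin on the work surface. World frame = base frame: x ahead of the robot, y to its left, z up, the work surface at z = 0. Lengths are in m, angles in degrees, forces in N, time in s.
With the tool pointing down it reaches from about 0.3 to 0.775 m from the base axis. Payload 14.6 kg.
Tool frame: the origin (TCP) lies at the very end of the fingers, on their centre line; the grasp point (between the pads) lies 19 mm behind it (hold_point_z is the z of the grasp point in the tool frame, in m); z points along the fingers, y is the line along which they close (so a half turn about z gives the same grasp; the last joint's range is limited). The gripper opens to 85 mm and grips with 20 to 120 N. Pads are 22 mm wide; open, the fingers measure 114 mm over their backs; the gripper's body (76 mm by 85 mm) begins 54 mm behind the grasp point. The pads swing forward as they close: fully open they stand 13 mm farther back than shut.
Start: joints at [63.621, 17.183, 87.147, -0, 75.671, -3.816], TCP at [0.211, 0.508, 0.231] pointing down, gripper open.
Joint ranges: [-173.82, 173.82], [-45.26, 126.66], [13.44, 144.39], [-59.66, 239.66], [0, 175.72], [-146.38, 146.38]. Speed limits (degrees/s): [127.2, 127.2, 147.25, 180, 180, 180].

INTERFACE

Orientations are given as [roll, pitch, yaw] about the fixed x, y, z axes, in that order (R = Rz(yaw) Ry(pitch) Rx(roll)).
In Python, from workcell import get_state, read_camera, get_calibration, sign_off, hold_point_z gives the robot as it stands. The module is installed in compiled form; this text tells all that it offers.
- The arm moves only by the tool carry_out, never from a script. Its argument "plan" is a list of rows, each an object of numbers: "dx", "dy", "dz": the shift along the tool's x, y, z in m; "wx", "wy", "wz": the turn, a rotation vector about the tool's x, y, z in degrees. A call has 1 to 10 rows; each row is the pose to reach, as a shift and turn from the pose commanded when the call began, along the tool's axes at that moment; what a row does not reach only later rows make up. A row lasts 1/8 s, in which the tool goes at most 62.5 mm and 10.7 degrees, less where a joint would pass 70% of its speed; a pose out of reach is approached as far as the arm can. A call with a gripper value outside its range is refused whole. "claw" is the opening, from 0 (shut) to 1 (fully open), set as the call begins (left out, the last holds). The fingers move at their own pace and stop on an object; "squeeze" is the grip in N (left out, the last holds). Time passes only in rows, so rows that repeat a pose let the fingers close. It gives the time, the measured TCP pose, the force, the opening and the grip force at its end, in the units of the state.
- get_state(): the state, without advancing time (a new reading comes with each control period).
- read_camera(name): name is "scene" or "top"; returns the picture (384x512x3 uint8, red, green, blue); there is no depth.
- get_calibration(name): a dict with "mtx" (3x3 intrinsics, pixels), "distortion" ([k1, k2, p1, p2, k3] as OpenCV has them; the pictures are not rectified), "position" and "rotation" of the camera in the world. Camera axes: x right, y up, looking along -z (the intrinsics and any distortion apply to the point x, -y, -z); pixel columns grow to the right and rows downward; lengths in m; the calibration is good to about 2 mm. A picture is of the moment at which its call begins. get_calibration takes no time and is no camera call.
- sign_off(): hands the job in; it is judged then, once.
The state is a dict: "time": time; "joints": joint angles; "dq": joint speeds; "tau": joint torques, N m; "eef_pos": TCP position; "ee_rot": TCP orientation; "force": force on the tool from outside, world axes, zero at the start; "torque": the same for the moment, N m; "grip_width": finger opening in m; "gripper_force": force on a finger pad.
Only numpy, scipy, OpenCV 4.12 (cv2) and the standard library are available. Lean on these libraries where they do the work, as an engineer would, in place of code of your own. Each camera call takes 0.05 s, during which the arm holds its last target. There are 200 camera calls.

## Working session

There is one attempt and no reset: what is moved stays moved. The work goes in short steps, Python scripts to look and compute and a tool call to move; the robot and the scene stay as the last step left them, time stands still between calls to the robot, and variables do not carry over. Pictures are saved under pics/ and viewed, at most 10 in all, crops included, and the job is handed in when it is done.

Besides the shell and the picture viewer there is one more tool, called after ">>>" as a command line: name --argument value ..., lists and objects as JSON in quotes. carry_out: Moves the arm, as the interface text tells. Its arguments: {"type":"object","properties":{"plan":{"type":"array"},"claw":{"type":"number"},"squeeze":{"type":"number"}},"required":["plan"]}

```bash
mkdir -p pics
cat > h.py <<'E'
import numpy as np, cv2
from workcell import *
def save(cam,name):
    im=read_camera(cam); cv2.imwrite(f'pics/{name}.png',im[:,:,::-1]); return im
def ray(cam,u,v):
    c=get_calibration(cam); p=cv2.undistortPoints(np.array([[[u,v]]],float),np.array(c['mtx'],float),np.array(c['distortion'],float))[0,0]
    return np.array(c['position'],float), np.array(c['rotation'],float)@np.array([p[0],-p[1],-1.])
def at(cam,u,v,z):
    o,d=ray(cam,u,v); return o+d*(z-o[2])/d[2]
def proj(cam,P):
    c=get_calibration(cam); q=(np.atleast_2d(P)-np.array(c['position']))@np.array(c['rotation'],float)
    q=q*[1,-1,-1]
    return cv2.projectPoints(q,np.zeros(3),np.zeros(3),np.array(c['mtx'],float),np.array(c['distortion'],float))[0][:,0]
E
python3 - <<'E'
from h import *
a=save('scene','s0');b=save('top','t0')
for c in('scene','top'): print(get_calibration(c))
print(get_state(),hold_point_z)
E
```

```text
{'mtx': array([[450.30975124,   0.        , 252.06531158],
       [  0.        , 450.30975124, 190.69460951],
       [  0.        ,   0.        ,   1.        ]]), 'distortion': array([0.01129613, 0.        , 0.        , 0.        , 0.        ]), 'position': array([ 0.84874849, -0.50261163,  0.9781749 ]), 'rotation': array([34.08203295,  0.70929564, 26.67630453])}
{'mtx': array([[366.97705559,   0.        , 250.94453258],
       [  0.        , 366.97705559, 193.28659363],
       [  0.        ,   0.        ,   1.        ]]), 'distortion': array([0.03078296, 0.        , 0.        , 0.        , 0.        ]), 'position': array([0.39188167, 0.02194879, 1.12439636]), 'rotation': array([  8.69645396,   0.36700835, -89.1606167 ])}
{'time': 0.1, 'joints': array([ 6.36206125e+01,  1.72114377e+01,  8.71763221e+01, -5.18583983e-04,
        7.56707139e+01, -3.81544445e+00]), 'dq': array([-0.02384391, -0.10824307, -0.08380728, -0.03191067, -0.03085249,
        0.08352464]), 'tau': array([ 2.24667638e-03, -5.44379497e+01, -3.62363720e+01, -6.26017663e-05,
        3.15586905e-03, -1.40526149e-05]), 'eef_pos': array([0.21095073, 0.50771118, 0.23079081]), 'ee_rot': array([-1.79941622e+02, -3.38980665e-03,  1.57436184e+02]), 'force': array([-0.55894272, -0.17428663,  0.02179433]), 'torque': array([-0.0025286 ,  0.029039  ,  0.01269793]), 'gripper_force': 0.0, 'grip_width': 0.08525000779794654} -0.0187
```

View pics/s0.png

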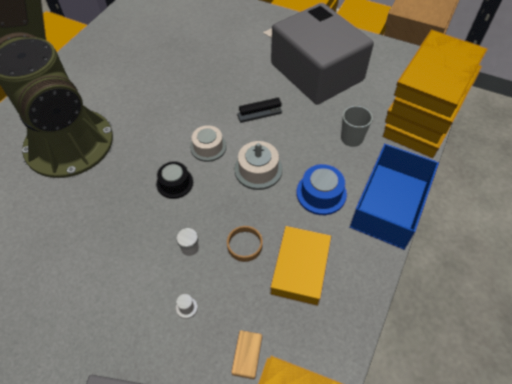

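View pics/t0.png

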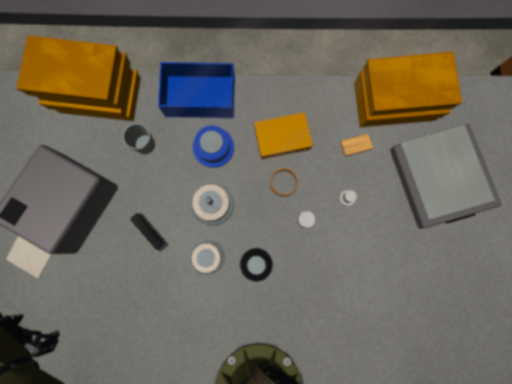

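The scene picture shows four candidate stands, at scene (174,179) black, (208,142) small white, (258,162) larger white with a spindle, and (322,188) blue. The larger white one fits, because it is neither black nor blue and is the larger of its colour. There are two candidates for the collar: scene (188,239) / top (307,219), which has no flange, and scene (186,305) / top (348,197), which has a flange and so is the plug. I'll confirm both in one enlarged crop.

```bash
sed -i '1a from scipy.spatial.transform import Rotation as Ro' h.py
sed -i "s/np.array(c\['rotation'\],float)/Ro.from_euler('xyz',c['rotation'],degrees=True).as_matrix()/" h.py
python3 - <<'E'
from h import *
s=cv2.imread('pics/s0.png');t=cv2.imread('pics/t0.png')
f=lambda im,x,y:cv2.resize(im[y:y+66,x:x+88],None,fx=4.5,fy=4.5,interpolation=cv2.INTER_CUBIC)
cv2.imwrite('pics/c0.png',np.vstack([np.hstack([f(s,214,125),f(s,145,215)]),np.hstack([f(t,166,170),f(t,285,175)])]))
for n,z in(('collar',.056),):
    print(at('scene',188,233,z),at('top',307,219,z))
print(at('scene',258,146,.11),at('top',209.5,201,.11))
E
```

```text
[ 0.47792319 -0.12233894  0.056     ] [ 0.48176205 -0.13295858  0.056     ]
[0.52825737 0.14431068 0.11      ] [0.52359802 0.14595356 0.11      ]
```

View pics/c0.png

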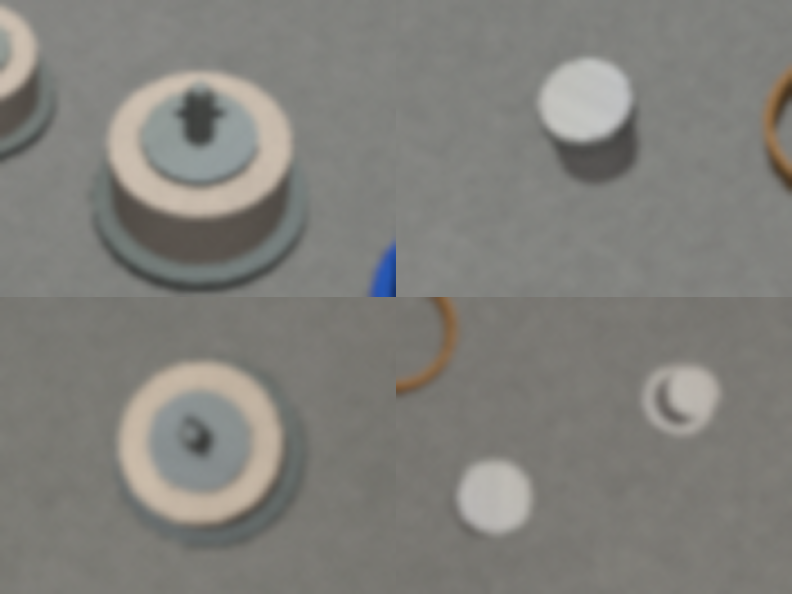

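The crop confirms both. The larger cream stand at scene (258,162) has a steel spindle with a cross pin. The collar at scene (188,239) is the plain cylinder, and the flanged one is the plug. Next I'll fit circles of known radius to the outlines.

```bash
cat > m.py <<'E'
from h import *
from scipy.optimize import least_squares
def circ(cam,im,box,mask,z,r):
    x,y,w,h=box; k=cv2.connectedComponentsWithStats(mask[y:y+h,x:x+w].astype(np.uint8))
    i=1+np.argmax(k[2][1:,4]); m=(k[1]==i).astype(np.uint8)
    c=cv2.convexHull(cv2.findContours(m,cv2.RETR_EXTERNAL,cv2.CHAIN_APPROX_NONE)[0][0])[:,0]
    P=np.array([at(cam,u+x,v+y,z)[:2] for u,v in c])
    s=least_squares(lambda p:np.hypot(*(P-p[:2]).T)-p[2],[*P.mean(0),r],loss='soft_l1',f_scale=.001)
    print(cam,s.x.round(4),np.abs(s.fun).max().round(4),len(P)); return s.x
E
python3 - <<'E'
from m import *
s=cv2.imread('pics/s0.png')[:,:,::-1].astype(int);t=cv2.imread('pics/t0.png')[:,:,::-1].astype(int)
print(s[233,188],s[205,188],t[219,307],t[219,330],s[150,240],s[180,258],t[190,200],t[225,225])
for th in(150,165):
  circ('scene',s,(165,215,50,50),s.min(2)>th,.056,.024); circ('top',t,(290,200,34,36),t.min(2)>th,.056,.024)
for im,c,b in((s,'scene',(230,125,60,70)),(t,'top',(180,172,60,60))):
  circ(c,im,b,(im[:,:,0]-im[:,:,2]>12)&(im[:,:,0]>140),.061,.053)
  d=cv2.GaussianBlur(im.astype(np.uint8),(3,3),0).astype(int)
  circ(c,im,b,(d[:,:,2]-d[:,:,0]>-2)&(d.sum(2)>390),.068,.034)
print(proj('scene',[.525,.145,.11]),proj('top',[.525,.145,.11]))
E
```

```text
[191 193 190] [129 130 126] [185 183 178] [125 123 118] [185 174 162] [90 84 78] [195 180 163] [123 122 116]
scene [ 0.4796 -0.1313  0.0235] 0.0006 15
top [ 0.4821 -0.1316  0.0226] 0.0009 13
scene [ 0.4797 -0.1316  0.0223] 0.0005 17
top [ 0.4817 -0.1317  0.0206] 0.0005 12
scene [0.525  0.1503 0.0532] 0.0006 20
scene [0.5261 0.1486 0.0312] 0.0011 16
top [0.5284 0.1506 0.0534] 0.0008 26
top [0.5274 0.1502 0.0299] 0.0008 17
[[256.95223449 145.36517952]] [[209.85782304 200.50615133]]
```

```bash
cat >> h.py <<'E'
def go(x,y,z,yaw):
    s=get_state(); R=Ro.from_euler('xyz',s['ee_rot'],degrees=True); T=Ro.from_euler('xyz',[180,0,yaw],degrees=True)
    print('shift',R.inv().apply(np.array([x,y,z])-s['eef_pos']).round(4),'turn',(R.inv()*T).as_rotvec(degrees=True).round(2),'F',s['force'].round(2),'w',s['grip_width'],'t',s['time'],s['joints'].round(1))
E
python3 -c "
from h import *
go(.4808,-.1316,.15,74.7)"
```

```text
shift [-0.4945 -0.4867  0.0813] turn [-5.000e-02  4.000e-02  8.274e+01] F [-0.56 -0.17  0.02] w 0.08525000779794654 t 0.1 [63.6 17.2 87.2 -0.  75.7 -3.8]
```

>>> carry_out --plan '[{"dx": -0.4945,"dy": -0.4867,"dz": 0.081,"wz": 82.7},{"dx": -0.4945,"dy": -0.4867,"dz": 0.081,"wz": 82.7},{"dx": -0.4945,"dy": -0.4867,"dz": 0.081,"wz": 82.7},{"dx": -0.4945,"dy": -0.4867,"dz": 0.081,"wz": 82.7},{"dx": -0.4945,"dy": -0.4867,"dz": 0.081,"wz": 82.7},{"dx": -0.4945,"dy": -0.4867,"dz": 0.081,"wz": 82.7},{"dx": -0.4945,"dy": -0.4867,"dz": 0.081,"wz": 82.7},{"dx": -0.4945,"dy": -0.4867,"dz": 0.081,"wz": 82.7},{"dx": -0.4945,"dy": -0.4867,"dz": 0.081,"wz": 82.7},{"dx": -0.4945,"dy": -0.4867,"dz": 0.081,"wz": 82.7}]' --claw 1

```text
schema error: expected keys dx, dy, dz, wx, wy, wz
```

```bash
python3 -c "
from h import *
go(.4808,-.1316,.12,74.7)"
```

```text
shift [-0.4945 -0.4867  0.1113] turn [-5.000e-02  4.000e-02  8.274e+01] F [-0.56 -0.17  0.02] w 0.08525000779794654 t 0.1 [63.6 17.2 87.2 -0.  75.7 -3.8]
```

>>> carry_out --plan '[{"dx": -0.4945,"dy": -0.4867,"dz": 0.081,"wx": 0,"wy": 0,"wz": 82.7},{"dx": -0.4945,"dy": -0.4867,"dz": 0.081,"wx": 0,"wy": 0,"wz": 82.7},{"dx": -0.4945,"dy": -0.4867,"dz": 0.081,"wx": 0,"wy": 0,"wz": 82.7},{"dx": -0.4945,"dy": -0.4867,"dz": 0.081,"wx": 0,"wy": 0,"wz": 82.7},{"dx": -0.4945,"dy": -0.4867,"dz": 0.081,"wx": 0,"wy": 0,"wz": 82.7},{"dx": -0.4945,"dy": -0.4867,"dz": 0.081,"wx": 0,"wy": 0,"wz": 82.7},{"dx": -0.4945,"dy": -0.4867,"dz": 0.081,"wx": 0,"wy": 0,"wz": 82.7},{"dx": -0.4945,"dy": -0.4867,"dz": 0.081,"wx": 0,"wy": 0,"wz": 82.7},{"dx": -0.4945,"dy": -0.4867,"dz": 0.081,"wx": 0,"wy": 0,"wz": 82.7},{"dx": -0.4945,"dy": -0.4867,"dz": 0.081,"wx": 0,"wy": 0,"wz": 82.7}]' --claw 1

```text
time: 1.35
eef_pos: [0.4529, -0.0661, 0.1586]
ee_rot: [180.0, -0.0, 74.7]
force: [0.7, 0.5, -0.1]
grip_width: 0.0854
gripper_force: 0.0
```

```bash
python3 -c "
from h import *
go(.4808,-.1316,.11,74.7)"
```

```text
shift [-0.0558  0.0442  0.0486] turn [ 0.01 -0.01  0.02] F [ 0.69  0.5  -0.07] w 0.08542361974860307 t 1.35 [-12.9  10.  106.4   0.   63.6   2.4]
```

>>> carry_out --plan '[{"dx": -0.055,"dy": 0.044,"dz": 0.045,"wx": 0,"wy": 0,"wz": 0},{"dx": -0.055,"dy": 0.044,"dz": 0.045,"wx": 0,"wy": 0,"wz": 0},{"dx": -0.055,"dy": 0.044,"dz": 0.045,"wx": 0,"wy": 0,"wz": 0},{"dx": -0.055,"dy": 0.044,"dz": 0.045,"wx": 0,"wy": 0,"wz": 0}]'

```text
time: 1.85
eef_pos: [0.4804, -0.128, 0.1142]
ee_rot: [180.0, -0.0, 74.8]
force: [0.9, 0.2, 1.0]
grip_width: 0.0854
gripper_force: 0.0
```

```bash
python3 -c "
from h import *
go(.4808,-.1316,.026,74.7)"
```

```text
shift [-0.0034  0.0013  0.0882] turn [ 0.01 -0.    0.06] F [0.94 0.19 0.97] w 0.0854352098166199 t 1.85 [-19.1  18.3 102.7   0.   59.1  -3.9]
```

>>> carry_out --plan '[{"dx": -0.0034,"dy": 0.0013,"dz": 0.04,"wx": 0,"wy": 0,"wz": 0},{"dx": -0.0034,"dy": 0.0013,"dz": 0.07,"wx": 0,"wy": 0,"wz": 0},{"dx": -0.0034,"dy": 0.0013,"dz": 0.088,"wx": 0,"wy": 0,"wz": 0},{"dx": -0.0034,"dy": 0.0013,"dz": 0.088,"wx": 0,"wy": 0,"wz": 0},{"dx": -0.0034,"dy": 0.0013,"dz": 0.088,"wx": 0,"wy": 0,"wz": 0}]'

```text
time: 2.48
eef_pos: [0.4814, -0.132, 0.0271]
ee_rot: [179.9, 0.0, 74.8]
force: [-0.2, -0.5, 0.1]
grip_width: 0.0851
gripper_force: 0.0
```

```bash
python3 -c "
from h import *
go(.4808,-.1316,.026,74.7)"
```

```text
shift [ 0.0002 -0.0007  0.0011] turn [0.1  0.01 0.08] F [-0.17 -0.51  0.06] w 0.08514417250904738 t 2.475 [-19.5  26.7 105.    0.   48.2  -4.3]
```

Well aligned, so I'll close.

>>> carry_out --plan '[{"dx": 0,"dy": 0,"dz": 0,"wx": 0,"wy": 0,"wz": 0},{"dx": 0,"dy": 0,"dz": 0,"wx": 0,"wy": 0,"wz": 0},{"dx": 0,"dy": 0,"dz": 0,"wx": 0,"wy": 0,"wz": 0},{"dx": 0,"dy": 0,"dz": 0,"wx": 0,"wy": 0,"wz": 0},{"dx": 0,"dy": 0,"dz": 0,"wx": 0,"wy": 0,"wz": 0},{"dx": 0,"dy": 0,"dz": 0,"wx": 0,"wy": 0,"wz": 0},{"dx": 0,"dy": 0,"dz": 0,"wx": 0,"wy": 0,"wz": 0},{"dx": 0,"dy": 0,"dz": 0,"wx": 0,"wy": 0,"wz": 0}]' --claw 0 --squeeze 70

```text
time: 3.48
eef_pos: [0.4812, -0.1324, 0.0267]
ee_rot: [179.9, 0.0, 74.7]
force: [-3.4, 1.0, 9.7]
grip_width: 0.0464
gripper_force: 70.2
```

```bash
python3 -c "
from h import *
go(.5267,.15,.027+.068+.06,74.7)"
```

```text
shift [ 0.2844 -0.0303 -0.1283] turn [0.06 0.   0.03] F [-3.41  1.    9.7 ] w 0.046360172343787774 t 3.475 [-19.6  26.7 105.    0.   48.2  -4.3]
```

>>> carry_out --plan '[{"dx": 0,"dy": 0,"dz": -0.06,"wx": 0,"wy": 0,"wz": 0},{"dx": 0,"dy": 0,"dz": -0.12,"wx": 0,"wy": 0,"wz": 0},{"dx": 0.06,"dy": -0.007,"dz": -0.128,"wx": 0,"wy": 0,"wz": 0},{"dx": 0.12,"dy": -0.014,"dz": -0.128,"wx": 0,"wy": 0,"wz": 0},{"dx": 0.18,"dy": -0.02,"dz": -0.128,"wx": 0,"wy": 0,"wz": 0},{"dx": 0.24,"dy": -0.026,"dz": -0.128,"wx": 0,"wy": 0,"wz": 0},{"dx": 0.284,"dy": -0.03,"dz": -0.128,"wx": 0,"wy": 0,"wz": 0},{"dx": 0.284,"dy": -0.03,"dz": -0.128,"wx": 0,"wy": 0,"wz": 0},{"dx": 0.284,"dy": -0.03,"dz": -0.128,"wx": 0,"wy": 0,"wz": 0},{"dx": 0.284,"dy": -0.03,"dz": -0.128,"wx": 0,"wy": 0,"wz": 0}]'

```text
time: 4.72
eef_pos: [0.5266, 0.1486, 0.1539]
ee_rot: [-180.0, 0.0, 74.7]
force: [0.3, -0.9, -1.3]
grip_width: 0.0465
gripper_force: 72.2
```

Run:
```python
from h import *
s=save('scene','s1');t=save('top','t1')
go(.5267,.15,.155,74.7)
f=lambda im,x,y:cv2.resize(im[y:y+96,x:x+96,::-1],None,fx=4,fy=4,interpolation=cv2.INTER_CUBIC)
cv2.imwrite('pics/c1.png',np.hstack([f(s,210,95),f(t,162,152)]))
p=get_state()['eef_pos'];print(proj('scene',[p+[0,0,-.027],p+[0,0,.011],[.5267,.15,.068],[.5267,.15,.11]]))
```

```text
shift [ 0.0012 -0.0004 -0.001 ] turn [ 0.01 -0.   -0.04] F [-0.69 -1.16 -1.64] w 0.04581792064179657 t 4.825 [11.9 21.2 92.6 -0.  66.2 27.3]
[[258.2224502  140.14157206]
 [258.20610114 129.79078569]
 [258.45787254 154.72873468]
 [258.44771535 144.21000586]]
```

View pics/c1.png

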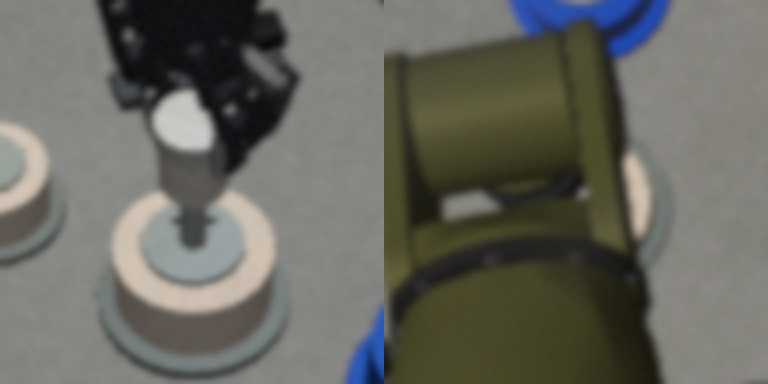

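The collar hangs upright in the grip, directly above the spindle (collar axis at about scene x=258, spindle at x≈258). I'll lower it over the tip.

>>> carry_out --plan '[{"dx": 0.001,"dy": 0,"dz": 0.01,"wx": 0,"wy": 0,"wz": 0},{"dx": 0.001,"dy": 0,"dz": 0.016,"wx": 0,"wy": 0,"wz": 0},{"dx": 0.001,"dy": 0,"dz": 0.022,"wx": 0,"wy": 0,"wz": 0},{"dx": 0.001,"dy": 0,"dz": 0.028,"wx": 0,"wy": 0,"wz": 0},{"dx": 0.001,"dy": 0,"dz": 0.028,"wx": 0,"wy": 0,"wz": 0}]'

```text
time: 5.45
eef_pos: [0.5267, 0.1506, 0.1253]
ee_rot: [-180.0, 0.0, 74.7]
force: [0.1, 0.1, -1.4]
grip_width: 0.0461
gripper_force: 72.2
```

>>> carry_out --plan '[{"dx": 0,"dy": 0,"dz": 0.006,"wx": 0,"wy": 0,"wz": 0},{"dx": 0,"dy": 0,"dz": 0.011,"wx": 0,"wy": 0,"wz": 0},{"dx": 0,"dy": 0,"dz": 0.016,"wx": 0,"wy": 0,"wz": 0},{"dx": 0,"dy": 0,"dz": 0.016,"wx": 0,"wy": 0,"wz": 0},{"dx": 0,"dy": 0,"dz": 0.016,"wx": 0,"wy": 0,"wz": 0}]'

```text
time: 6.08
eef_pos: [0.5271, 0.1507, 0.1102]
ee_rot: [180.0, -0.0, 74.7]
force: [-1.1, -0.2, 5.9]
grip_width: 0.0461
gripper_force: 72.7
```

>>> carry_out --plan '[{"dx": 0,"dy": 0,"dz": 0,"wx": 0,"wy": 0,"wz": -4},{"dx": 0,"dy": 0,"dz": 0,"wx": 0,"wy": 0,"wz": -8},{"dx": 0,"dy": 0,"dz": 0,"wx": 0,"wy": 0,"wz": -12},{"dx": 0,"dy": 0,"dz": 0,"wx": 0,"wy": 0,"wz": -12}]'

```text
time: 6.58
eef_pos: [0.527, 0.1508, 0.1102]
ee_rot: [180.0, -0.0, 86.8]
force: [-1.0, 0.5, 5.5]
grip_width: 0.0459
gripper_force: 72.8
```

>>> carry_out --plan '[{"dx": 0,"dy": 0,"dz": 0,"wx": 0,"wy": 0,"wz": -4},{"dx": 0,"dy": 0,"dz": 0,"wx": 0,"wy": 0,"wz": -8},{"dx": 0,"dy": 0,"dz": 0,"wx": 0,"wy": 0,"wz": -12},{"dx": 0,"dy": 0,"dz": 0,"wx": 0,"wy": 0,"wz": -12}]'

```text
time: 7.08
eef_pos: [0.5268, 0.1506, 0.1096]
ee_rot: [-180.0, 0.0, 98.7]
force: [0.1, 0.5, -1.1]
grip_width: 0.0462
gripper_force: 72.3
```

The force fell to about weight, so the pin has entered the keyways. I'll check the twist before pushing home.

```bash
python3 -c "
from h import *
s=get_state();print(s['torque'],s['force']);go(.5267,.1505,.0947,98.7)"
```

```text
[0.00699026 0.00727394 0.03112293] [ 0.14708428  0.54636797 -1.08588414]
shift [-0.     -0.0001  0.0149] turn [-0.02  0.    0.01] F [ 0.15  0.55 -1.09] w 0.04617662749158565 t 7.075 [12.1 24.4 94.6 -0.  61.   3.4]
```

>>> carry_out --plan '[{"dx": 0,"dy": 0,"dz": 0.005,"wx": 0,"wy": 0,"wz": 0},{"dx": 0,"dy": 0,"dz": 0.009,"wx": 0,"wy": 0,"wz": 0},{"dx": 0,"dy": 0,"dz": 0.012,"wx": 0,"wy": 0,"wz": 0},{"dx": 0,"dy": 0,"dz": 0.012,"wx": 0,"wy": 0,"wz": 0}]'

```text
time: 7.58
eef_pos: [0.5269, 0.1506, 0.0978]
ee_rot: [-180.0, 0.0, 98.7]
force: [-2.4, -0.5, 3.9]
grip_width: 0.0459
gripper_force: 72.3
```

Spring force matches the compression expected with about 3.4 mm left to go. I'll press on until the disc contact shows.

>>> carry_out --plan '[{"dx": 0,"dy": 0,"dz": 0.002,"wx": 0,"wy": 0,"wz": 0},{"dx": 0,"dy": 0,"dz": 0.0035,"wx": 0,"wy": 0,"wz": 0},{"dx": 0,"dy": 0,"dz": 0.0042,"wx": 0,"wy": 0,"wz": 0},{"dx": 0,"dy": 0,"dz": 0.0042,"wx": 0,"wy": 0,"wz": 0}]'

```text
time: 8.07
eef_pos: [0.5271, 0.1506, 0.0947]
ee_rot: [180.0, 0.0, 98.7]
force: [-7.2, -1.7, 16.7]
grip_width: 0.0459
gripper_force: 74.0
```

>>> carry_out --plan '[{"dx": 0,"dy": 0,"dz": 0.0002,"wx": 0,"wy": 0,"wz": 0},{"dx": 0,"dy": 0,"dz": 0.0002,"wx": 0,"wy": 0,"wz": 0},{"dx": 0,"dy": 0,"dz": 0.0002,"wx": 0,"wy": 0,"wz": 0},{"dx": 0,"dy": 0,"dz": 0.0002,"wx": 0,"wy": 0,"wz": 0}]'

```text
time: 8.57
eef_pos: [0.5271, 0.1506, 0.0947]
ee_rot: [180.0, 0.0, 98.7]
force: [-8.9, -2.3, 18.2]
grip_width: 0.0462
gripper_force: 74.0
```

Run:
```python
from h import *
s=save('scene','s2'); st=get_state(); print(st['force'],st['torque'],st['eef_pos'])
cv2.imwrite('pics/c2.png',cv2.resize(s[95:215,180:340,::-1],None,fx=4.5,fy=4.5,interpolation=cv2.INTER_CUBIC))
```

```text
[-9.03155037 -3.23064529 18.79954365] [-4.62044927e-01  1.53512130e+00  4.33909350e-04] [0.52708354 0.15062144 0.09468744]
```

View pics/c2.png

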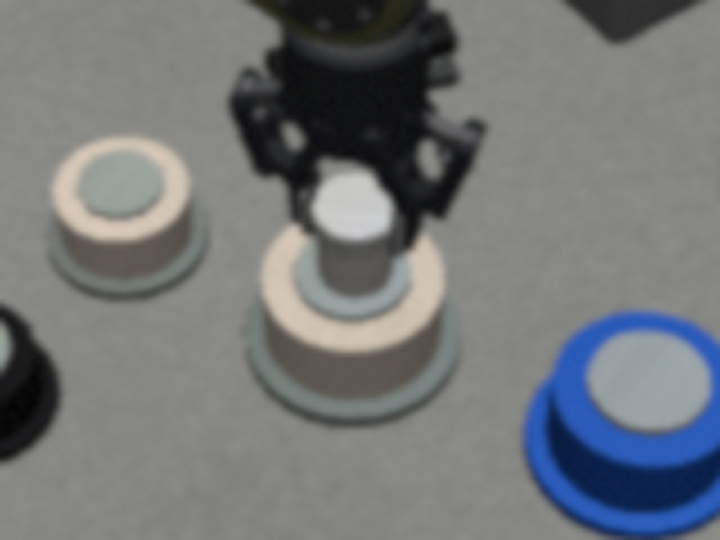

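The collar sits flat on the clamp disc (crop centre about (353,260)). Force rises with no further travel, which gives about 12 N on the disc beyond the 7 N spring.

```bash
python3 -c "
from workcell import *
print(sign_off())"
```

```text
the job is handed in; nothing more can be done
None
```

The collar is keyed over the cross pin and held pushed home on the clamp disc, with about 12 N estimated on the disc and the gripper still on it; I handed it in at about 8.6 s of robot time, and no verdict came back.

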